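# Hang the pin pail on the weighing hook

## Task

Swing the pail's bail up from lying flat until it stands upright, with the pail still standing on the bench. Then lift the pail by its bail and hang it on the weighing stand's forked hook, with the bail's top bar lying across both prongs and home in their dips, so that the flag shows it, and let go. Be gentle: the hook must never get more than 15 N of load or push, don't tip the pail over, and leave the other things on the bench where they are.

Things in the scene. Friction and masses are not known exactly. Their poses are not given: they have to be found in the camera images.
- pail: Small aluminium pail full of upright steel pins, 116 mm across the rim, 90 high, 0.6 to 0.92 kg, loose on the bench. Origin: centre of its underside, z up. The bail's two pivots are on its sides at y = -70 and +70 mm, 78 mm above the underside.
- bail (a joint): Angle (rad) of the pail's swing bail about its pivots: 0 = lying level, pointing along the pail's +x; 1.57 = upright. A little stiff: it stays upright when left there. Lying level, its top bar is 78 mm above the bench and 42 mm clear of the pail's rim; upright, 183 mm above the pail's underside.
- bail_bar (a point): Middle of the bail's top bar, on its centre line. The bar is round steel, 10 mm thick, straight for 116 mm, with a freely turning wooden roller grip (16 mm thick, 40 mm long) on its middle; parallel to the pail's y axis and 105 mm from the pivot axis; 6 mm side wires join it to the pivots.
- stand: Grey weighing stand, fixed; a 60 mm wide column 250 mm high with a forked hook that points along the stand's -x. Origin: at bench level in the middle of the column's front face, z up. The hook is sprung: it sinks 1 mm for each 2.5 N put on it from above; lengthwise it is rigid. It takes at most 15 N.
- prongs (a point): Point fixed to the stand, at (-120, 0, 220) mm in its frame. The hook is two level 8 mm round prongs along -x, at y = -34 and +34 mm. They are clamped by hand and not measured: their centre line lies 0 to 30 mm above this point and the middle of their dips 0 to 50 mm beyond it (-x). A bar resting on the level part has its centre 9 mm above the prongs' centre line.
- prong_ends (a point): Point fixed to the stand, at (-140, 0, 220) mm in its frame, for the shape of the ends. Along -x each prong runs level, dips 9 mm and comes up again within 24 mm (8 mm flat floor, 48 degree flanks), is level for 8 mm and ends in an upturned end 18 mm high. These shift with the unmeasured setting. A bar home in the dips has its centre on the level prongs' centre line, 9 mm lower than on the level part.
- flag (a joint): Tilt (rad) of the tell-tale flag, a light rocker on the hook, 45 mm from its middle on the stand's +y side. Its thin arm lies across the dip; a white paddle behind rises when something lies in the dip. 0 = dip empty (also with the bail on the level part), about 0.2 = bail home. It takes under 1 N.
- bearing: Bystander: bearing ring, 72 mm across, 20 high. Origin: centre of its underside.
- piston: Bystander: small aluminium piston, 54 mm across, 42 high. Origin: centre of its underside.
- liner: Bystander: dark upright sleeve, 68 mm across, 75 high. Origin: centre of its underside.
- wrench: Bystander: open-ended wrench lying flat. Origin: centre of its underside.
- can: Bystander: green can, 66 mm across, 120 high. Origin: centre of its underside.
- flange: Bystander: dark stepped flange, 90 mm across, 35 high. Origin: centre of its underside.
- tin: Bystander: open steel tin without a handle, 90 mm across, 80 high. Origin: centre of its underside.

How it is judged:
By the outcome, as a careful person would: the job done as asked, in the order asked, and still so for the second after the job is handed in, with the robot touching nothing.
It also fails if it takes over 72 s, if anything falls off the work surface, if the arm or the gripper's body presses on something with over 40 N, if the wrist force passes 120 N, or if a joint passes its speed limit or range.

## Robot

A 6-joint arm with a two-finger parallel gripper is mounted at the origin on the work surface. World frame = base frame: x ahead of the robot, y to its left, z up, the work surface at z = 0. Lengths are in m, angles in rad, forces in N, time in s.
With the tool pointing down it reaches from about 0.375 to 0.9 m from the base axis. Payload 3.1 kg.
Tool frame: the origin (TCP) lies at the very end of the fingers, on their centre line; the grasp point (between the pads) lies 19 mm behind it (manip.pinch_z is the distance from the TCP to the grasp point, in m); z points along the fingers, y is the direction in which the jaws open and shut (so a half turn about z gives the same grasp; the last joint's range is limited). The gripper opens to 85 mm and grips with 20 to 120 N. Pads are 22 mm wide; open, the fingers measure 114 mm over their backs; the gripper's body (76 mm by 85 mm) begins 54 mm behind the grasp point. The pads swing forward as they close: fully open they stand 13 mm farther back than shut.
Start: joints at [-1.423, 0.527, 1.433, -0, 1.181, -0.178], TCP at [0.201, -0.592, 0.231] pointing down, gripper open.
Joint ranges: [-3.08, 3.08], [-0.75, 2.2], [0.22, 2.44], [-1.43, 4.57], [0, 2.65], [-2.85, 2.85]. Speed limits (rad/s): [2.79, 2.79, 3.14, 3.14, 3.14, 3.14].

## Interface

Orientations are given as a unit quaternion [x, y, z, w].
In Python, from station import manip gives the robot as it stands.
- The arm moves only by the tool drive_tool, never from a script. Its argument "increments" is a list of rows, each a list of 7 numbers: the closure in counts, from 0 (fully open) to 255 (shut), then the shift along the tool's x, y, z in cm, then the turn, a rotation vector about the tool's x, y, z in rad. A call has 1 to 20 rows; each row is the pose to reach, as a shift and turn from the pose commanded when the call began, along the tool's axes at that moment; what a row does not reach only later rows make up. A row lasts 1/10 s, in which the tool goes at most 50 mm and 8.59 degrees, less where a joint would pass 70% of its speed; a pose out of reach is approached as far as the arm can. A call with a gripper value outside its range is refused whole. The fingers move at their own pace and stop on an object; "force" is the grip in N (left out, the last holds). Time passes only in rows, so rows that repeat a pose let the fingers close. It gives the time, the measured TCP pose, the force and the opening at its end, in the units of the state.
- manip.sense(): the state, without advancing time (a new reading comes with each control period).
- manip.snapshot(name): name is "side" or "top"; returns the picture (480x640x3 uint8, red, green, blue); there is no depth.
- manip.camera_model(name): a dict with "mtx" (3x3 intrinsics, pixels), "cam_to_world" (4x4, takes a point from camera to world coordinates). Camera axes: x right, y down, z forward; pixel columns grow to the right and rows downward; lengths in m; the calibration is good to about 2 mm. A picture is of the moment at which its call begins. camera_model takes no time and is no camera call.
- manip.sign_off(): hands the job in, once; it reports no verdict.
The state is a dict: "t": time; "q": joint angles; "qd": joint speeds; "tau": joint torques, N m; "tcp_pos": TCP position; "tool_rot": TCP orientation; "force": force on the tool from outside, world axes, zero at the start; "ft_torque": the same for the moment, N m; "finger_gap": opening from 0.0 (shut) to 1.0 (fully open).
Only numpy, scipy, OpenCV 4.12 (cv2) and the standard library are available. Lean on these libraries where they do the work, as an engineer would, in place of code of your own. Each camera call takes 0.05 s, during which the arm holds its last target. There are 200 camera calls.

## Working session

There is one attempt and no reset: what is moved stays moved. The work goes in short steps, Python scripts to look and compute and a tool call to move; the robot and the scene stay as the last step left them, time stands still between calls to the robot, and variables do not carry over. Pictures are saved under pics/ and viewed, about 8 in all and at most 12, crops included, and the job is handed in when it is done.

Besides the shell and the picture viewer there is one more tool, called after "Request:" as name(argument=value, ...) on one line, values as JSON. drive_tool: Moves the arm, as the interface text tells. Its arguments: {"type":"object","properties":{"increments":{"type":"array","items":{"type":"array","items":{"type":"number"}}},"force":{"type":"number"}},"required":["increments"]}

```bash
mkdir -p pics; ls; python3 - <<'E'
from station import manip
import cv2,numpy as np
np.set_printoptions(precision=4,suppress=True)
for n in("side","top"):
    cv2.imwrite(f"pics/{n}0.png",manip.snapshot(n)[:,:,::-1]); c=manip.camera_model(n); print(n,c["mtx"],c["cam_to_world"])
print(manip.sense(),manip.pinch_z)
E
```

```text
pics
side [[598.4925   0.     322.5571]
 [  0.     598.4925 253.4714]
 [  0.       0.       1.    ]] [[-0.957  -0.2148  0.195   0.2468]
 [-0.2899  0.7373 -0.6102  0.9158]
 [-0.0127 -0.6405 -0.7679  1.2956]
 [ 0.      0.      0.      1.    ]]
top [[569.9023   0.     320.4517]
 [  0.     569.9023 234.0072]
 [  0.       0.       1.    ]] [[ 0.0181 -0.9817  0.1896  0.2942]
 [-0.9998 -0.0163  0.011   0.0159]
 [-0.0078 -0.1897 -0.9818  1.4604]
 [ 0.      0.      0.      1.    ]]
{'t': 0.1, 'q': array([-1.4225,  0.5284,  1.4338, -0.    ,  1.1814, -0.1785]), 'qd': array([ 0.0003, -0.0013, -0.0035, -0.002 ,  0.0001,  0.0003]), 'tau': array([  0.0004, -44.3303, -17.8586,  -0.0003,   0.0038,   0.    ]), 'tcp_pos': array([ 0.2006, -0.5913,  0.2304]), 'tool_rot': array([ 0.9867,  0.1627,  0.    , -0.001 ]), 'force': array([-0.1477, -0.3188, -0.0742]), 'ft_torque': array([-0.0618,  0.0092,  0.0409]), 'finger_gap': 0.9978253991472327} 0.0187
```

View pics/top0.png

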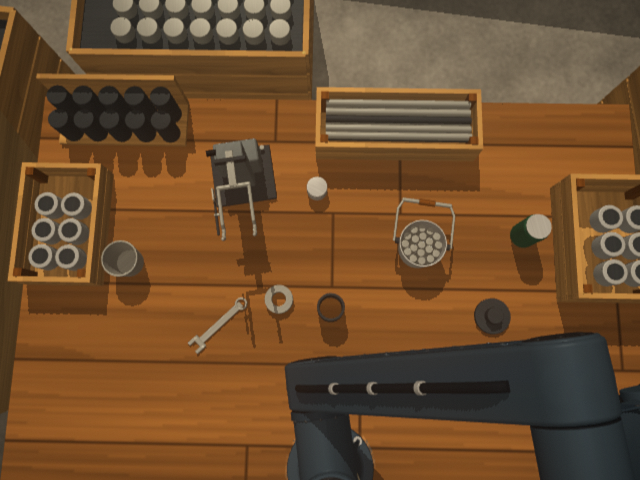

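View pics/side0.png

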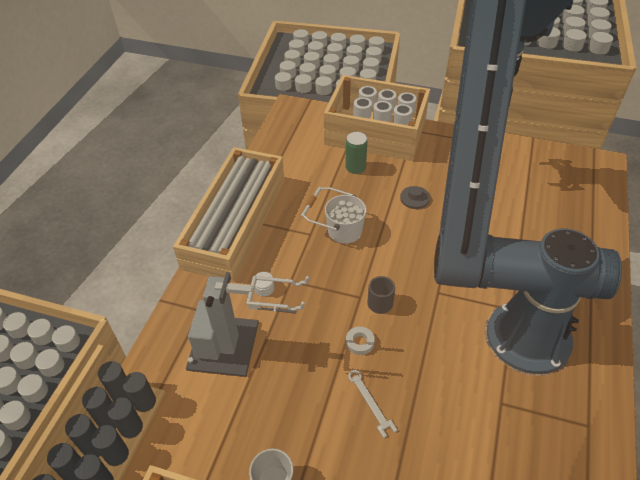

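The top view shows the pail at about (422,243), its bail lying flat away from the robot with the grip at (427,202). The stand is at about (240,165), and its prongs end at about (222,235) and (254,233). The side view shows the pail at (345,215) and the prong ends at about (305,282) and (300,308). Next I'll enlarge both areas in one mosaic.

```bash
cat > h.py <<'E'
import numpy as np,cv2
from station import manip
from scipy.spatial.transform import Rotation as R
np.set_printoptions(precision=4,suppress=True)
def ray(n,u,v):
    c=manip.camera_model(n);M=c["cam_to_world"];d=M[:3,:3]@np.linalg.solve(c["mtx"],[u,v,1.]);return M[:3,3],d/np.linalg.norm(d)
def plane(n,u,v,z):
    o,d=ray(n,u,v);return o+d*(z-o[2])/d[2]
def tri(pt,ps):
    A=np.zeros((3,3));b=np.zeros(3);L=[]
    for n,p in(("top",pt),("side",ps)):
        o,d=ray(n,*p);P=np.eye(3)-np.outer(d,d);A+=P;b+=P@o;L.append((o,d))
    x=np.linalg.solve(A,b);return x,[np.linalg.norm(np.cross(x-o,d)) for o,d in L]
def proj(n,X):
    c=manip.camera_model(n);M=np.linalg.inv(c["cam_to_world"]);p=c["mtx"]@(M[:3,:3]@np.asarray(X)+M[:3,3]);return p[:2]/p[2]
def crop(img,x,y,w,h,s):
    return cv2.resize(img[y:y+h,x:x+w],None,fx=s,fy=s,interpolation=cv2.INTER_CUBIC)
def totool(d): # world displacement (m) -> tool axes cm
    return R.from_quat(manip.sense()["tool_rot"]).inv().apply(d)*100
E
python3 - <<'E'
from h import *
t=cv2.imread("pics/top0.png");s=cv2.imread("pics/side0.png")
a=np.hstack([crop(t,200,130,80,60*2-10,5)[:, :400],crop(s,240,260,80,60,5)[:300,:400].repeat(1,0) if 0 else cv2.copyMakeBorder(crop(s,240,262,80,60,5),0,250,0,0,cv2.BORDER_CONSTANT)])
b=crop(t,385,190,80,50,5)
a[300:550,400:800]=b
cv2.imwrite("pics/m1.png",a)
E
```

```text
(no output)
```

View pics/m1.png

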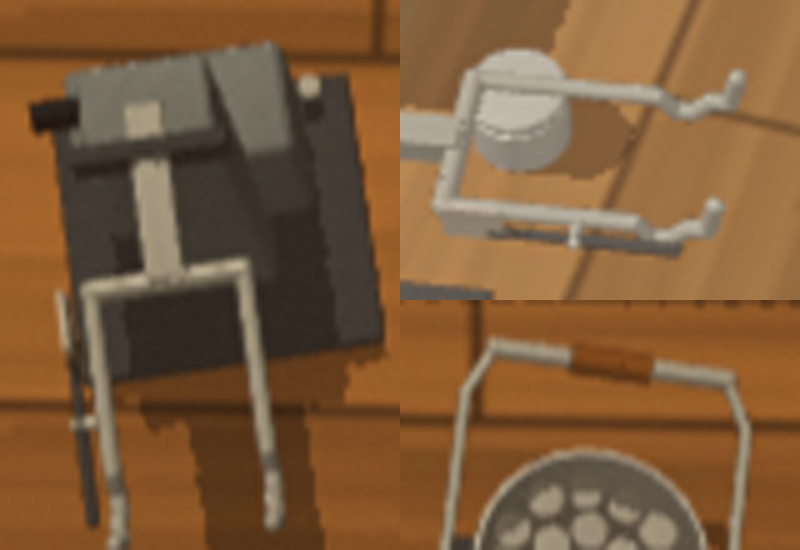

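In the mosaic, the near (+y, flag-side) prong's dip in the side view starts at about (287,306), and the far prong's at about (291,281). In the top view the bail bar runs from (403,199) to (452,206). I'll convert these to world positions.

```bash
python3 - <<'E'
from h import *
T=lambda x,y:(200+x/5,130+y/5); S=lambda x,y:(240+(x-400)/5,262+y/5)
def onprong(l0,l1,s):
    o,a=ray("top",*T(*l0));_,b=ray("top",*T(*l1));n=np.cross(a,b);p,d=ray("side",*S(*s));return p+d*((o-p)@n)/(d@n)
L=((93,295),(112,450));Rr=((245,270),(262,440))
for nm,l,ss in(("+y",L,((460,208),(550,213),(637,220),(662,236),(690,230))),("-y",Rr,((480,78),(570,86),(657,94),(685,112),(714,101)))):
    print(nm,np.array([onprong(*l,s) for s in ss]))
B=lambda x,y:(385+(x-400)/5,190+(y-300)/5)
a=plane("top",*B(490,345),.078);b=plane("top",*B(733,380),.078);g=plane("top",*B(612,364),.078)
print(a,b,g,"len",np.linalg.norm(a-b)); d=(a-b)/np.linalg.norm(a-b);print("pail yaw deg",np.degrees(np.arctan2(-d[0],d[1])))
img=cv2.imread("pics/top0.png")
for z in(.09,):print("rim ctr by eye",plane("top",422.5,243,z))
for nm,p,z in(("piston",(317,187),.042),("liner",(331,308),.075),("bearing",(279,299),.02),("can",(537,227),.12),("tin",(120,258),.08),("flange",(492,316),.03)):print(nm,plane("top",*p,z))
E
```

```text
+y [[0.6189 0.2554 0.2427]
 [0.5802 0.2484 0.245 ]
 [0.5431 0.242  0.2458]
 [0.5324 0.2414 0.2374]
 [0.5205 0.2386 0.2428]]
-y [[0.6349 0.189  0.2454]
 [0.5945 0.1832 0.2471]
 [0.5557 0.1777 0.2486]
 [0.5435 0.177  0.2391]
 [0.5305 0.1742 0.2484]]
[ 0.6536 -0.1731  0.078 ] [ 0.6376 -0.2938  0.078 ] [ 0.6448 -0.2338  0.078 ] len 0.12174308634988282
pail yaw deg -7.56526639183341
rim ctr by eye [ 0.5406 -0.2179  0.09  ]
piston [0.6913 0.043  0.042 ]
liner [0.3802 0.0027 0.075 ]
bearing [0.4038 0.1335 0.02  ]
can [ 0.5787 -0.4871  0.12  ]
tin [0.4927 0.5222 0.08  ]
flange [ 0.3703 -0.3974  0.03  ]
```

Request:
drive_tool(increments=[[120, 13.4, -4.9, 0, 0, 0, -0.3], [120, 26.8, -9.8, 0, 0, 0, -0.55], [120, 40.1, -14.7, 0, 0, 0, -0.83], [120, 53.5, -19.6, 0, 0, 0, -1.105], [120, 53.5, -19.6, 0, 0, 0, -1.105], [120, 53.5, -19.6, 0, 0, 0, -1.105], [120, 53.5, -19.6, 0, 0, 0, -1.105], [120, 53.5, -19.6, 0, 0, 0, -1.105], [120, 53.5, -19.6, 0, 0, 0, -1.105], [120, 53.5, -19.6, 0, 0, 0, -1.105], [120, 53.5, -19.6, 0, 0, 0, -1.105], [120, 53.5, -19.6, 0, 0, 0, -1.105], [120, 53.5, -19.6, 0, 0, 0, -1.105], [120, 53.5, -19.6, 0, 0, 0, -1.105], [120, 53.5, -19.6, 0, 0, 0, -1.105], [120, 53.5, -19.6, 0, 0, 0, -1.105], [120, 53.5, -19.6, 0, 0, 0, -1.105]])

```text
t: 1.8
tcp_pos: [0.6435, -0.2358, 0.2315]
tool_rot: [0.755, 0.656, -0.0, -0.0]
force: [-0.0, 0.8, -0.3]
finger_gap: 0.532
```

```bash
python3 - <<'E'
from h import *
s=manip.sense();print(s["t"],s["tcp_pos"],s["q"],s["finger_gap"],s["force"]);r=R.from_quat(s["tool_rot"]).as_matrix();print(r)
print("tool->",totool(np.array([.6448,-.2338,.059])-s["tcp_pos"]))
a=manip.snapshot("side")[:,:,::-1];b=manip.snapshot("top")[:,:,::-1]
cv2.imwrite("pics/m2.png",np.hstack([crop(a,285,110,100,150,4),crop(b,380,150,100,150,4)]))
E
```

```text
1.8 [ 0.6435 -0.2358  0.2315] [-0.5138  0.6117  1.2669 -0.0002  1.2632 -0.3728] 0.5324168520989262 [-0.0033  0.8314 -0.3351]
[[ 0.1406  0.9901 -0.0002]
 [ 0.9901 -0.1406 -0.0001]
 [-0.0001 -0.0002 -1.    ]]
tool-> [ 0.2181  0.1033 17.2485]
```

View pics/m2.png

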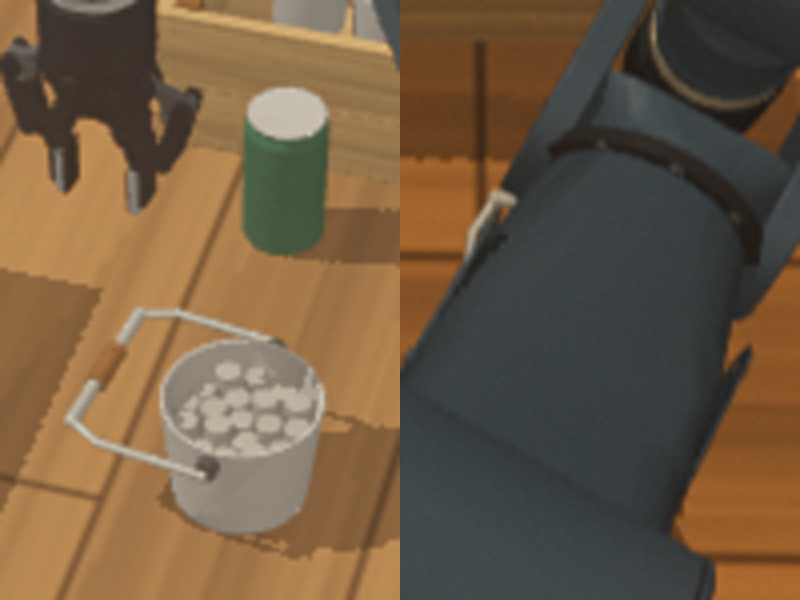

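The gripper sits above the roller, which is at side pixel (312,201). The way down is clear. Descending, then gripping.

Request:
drive_tool(increments=[[125, 0.2, 0.1, 3, 0, 0, 0], [125, 0.2, 0.1, 6, 0, 0, 0], [125, 0.2, 0.1, 9, 0, 0, 0], [125, 0.2, 0.1, 11, 0, 0, 0], [125, 0.2, 0.1, 13, 0, 0, 0], [125, 0.2, 0.1, 14, 0, 0, 0], [125, 0.2, 0.1, 15, 0, 0, 0], [125, 0.2, 0.1, 16, 0, 0, 0], [125, 0.2, 0.1, 16.5, 0, 0, 0], [125, 0.2, 0.1, 17, 0, 0, 0], [125, 0.2, 0.1, 17, 0, 0, 0], [125, 0.2, 0.1, 17, 0, 0, 0]])

```text
t: 3.1
tcp_pos: [0.646, -0.2328, 0.0617]
tool_rot: [0.754, 0.656, 0.0, 0.0]
force: [-1.3, 0.1, 0.7]
finger_gap: 0.508
```

```bash
python3 - <<'E'
from h import *
s=manip.sense();print(s["t"],s["tcp_pos"],s["finger_gap"],s["force"])
a=manip.snapshot("side")[:,:,::-1]
cv2.imwrite("pics/m3.png",crop(a,270,130,110,120,5))
E
```

```text
3.1 [ 0.646  -0.2328  0.0617] 0.5081424094085292 [-1.3303  0.0502  0.6922]
```

View pics/m3.png

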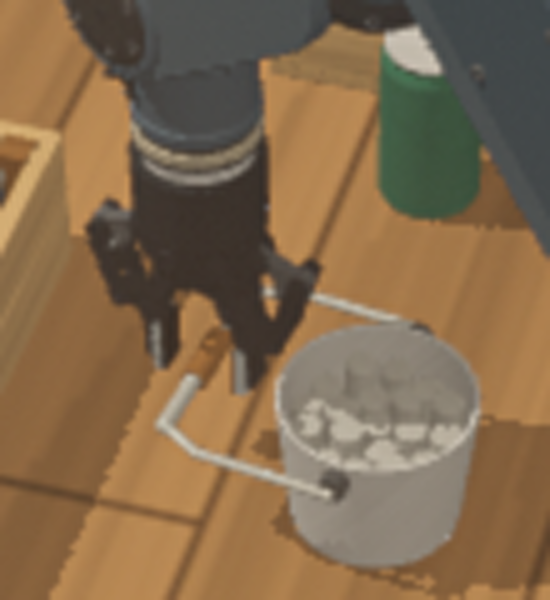

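The bar lies between the fingers, with the roller centred at (205,355) in the crop, and the pail hasn't moved. Closing gently.

Request:
drive_tool(increments=[[160, 0, 0, 0, 0, 0, 0], [180, 0, 0, 0, 0, 0, 0], [200, 0, 0, 0, 0, 0, 0], [215, 0, 0, 0, 0, 0, 0], [230, 0, 0, 0, 0, 0, 0], [230, 0, 0, 0, 0, 0, 0], [230, 0, 0, 0, 0, 0, 0], [230, 0, 0, 0, 0, 0, 0]], force=30)

```text
t: 3.95
tcp_pos: [0.6453, -0.2326, 0.0611]
tool_rot: [0.754, 0.656, -0.0, -0.0]
force: [-2.2, -0.6, 0.1]
finger_gap: 0.171
```

Request:
drive_tool(increments=[[230, 0, -0.04, -0.92, 0, 0, 0], [230, 0, -0.16, -1.82, 0, 0, 0], [230, 0, -0.36, -2.72, 0, 0, 0], [230, 0, -0.63, -3.59, 0, 0, 0], [230, 0, -0.98, -4.44, 0, 0, 0], [230, 0, -1.41, -5.25, 0, 0, 0], [230, 0, -1.9, -6.02, 0, 0, 0], [230, 0, -2.46, -6.75, 0, 0, 0], [230, 0, -2.46, -6.75, 0, 0, 0]])

```text
t: 4.85
tcp_pos: [0.6211, -0.2293, 0.1302]
tool_rot: [0.755, 0.656, 0.0, 0.001]
force: [-2.2, 0.7, -2.6]
finger_gap: 0.174
```

```bash
python3 - <<'E'
from h import *
a=manip.snapshot("side")[:,:,::-1]
cv2.imwrite("pics/m4.png",crop(a,270,100,120,150,4))
E
```

```text
(no output)
```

View pics/m4.png

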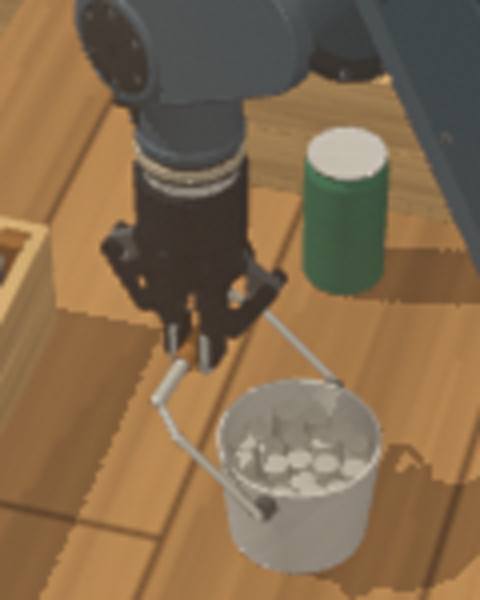

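The bail is at about 40°, the pail is still standing, and the force is small. Continuing to upright.

Request:
drive_tool(increments=[[230, 0, -0.62, -0.67, 0, 0, 0], [230, 0, -1.29, -1.29, 0, 0, 0], [230, 0, -2.02, -1.85, 0, 0, 0], [230, 0, -2.79, -2.34, 0, 0, 0], [230, 0, -3.6, -2.75, 0, 0, 0], [230, 0, -4.45, -3.08, 0, 0, 0], [230, 0, -5.32, -3.34, 0, 0, 0], [230, 0, -6.22, -3.54, 0, 0, 0], [230, 0, -7.12, -3.65, 0, 0, 0], [230, 0, -8.04, -3.7, 0, 0, 0], [230, 0, -8.04, -3.7, 0, 0, 0], [230, 0, -8.04, -3.7, 0, 0, 0]])

```text
t: 6.1
tcp_pos: [0.5411, -0.2187, 0.1667]
tool_rot: [0.754, 0.656, -0.0, 0.001]
force: [-1.0, -3.0, 6.0]
finger_gap: 0.173
```

```bash
python3 - <<'E'
from h import *
print(manip.sense()["force"],manip.sense()["tcp_pos"])
a=manip.snapshot("side")[:,:,::-1]
cv2.imwrite("pics/m5.png",crop(a,270,90,120,150,4))
E
```

```text
[-0.9707 -2.9583  6.0176] [ 0.5411 -0.2187  0.1667]
```

View pics/m5.png

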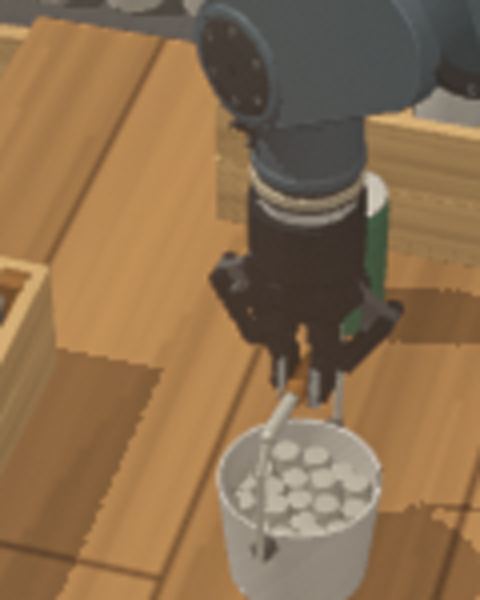

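The bail stands upright and the pail is on the bench. I'll lift slowly and read the weight.

Request:
drive_tool(increments=[[230, 0, 0, 0, 0, 0, 0], [230, 0, 0, -0.3, 0, 0, 0], [230, 0, 0, -0.7, 0, 0, 0], [230, 0, 0, -1.2, 0, 0, 0], [230, 0, 0, -2, 0, 0, 0], [230, 0, 0, -3, 0, 0, 0], [230, 0, 0, -4, 0, 0, 0], [230, 0, 0, -5, 0, 0, 0], [230, 0, 0, -6, 0, 0, 0], [230, 0, 0, -7, 0, 0, 0], [230, 0, 0, -8, 0, 0, 0], [230, 0, 0, -9, 0, 0, 0], [230, 0, 0, -9.8, 0, 0, 0], [230, 0, 0, -10.4, 0, 0, 0], [230, 0, 0, -10.8, 0, 0, 0], [230, 0, 0, -10.8, 0, 0, 0], [230, 0, 0, -10.8, 0, 0, 0], [230, 0, 0, -10.8, 0, 0, 0]], force=60)

```text
t: 7.95
tcp_pos: [0.5414, -0.2179, 0.2732]
tool_rot: [0.755, 0.656, -0.0, -0.001]
force: [-1.1, 0.3, -6.1]
finger_gap: 0.16
```

```bash
python3 - <<'E'
from h import *
s=manip.sense();print(s["force"],s["tcp_pos"],s["q"]);c,q=np.cos(np.radians(9.5)),np.sin(np.radians(9.5))
dip=np.array([.5377,.2085,0]);st=dip-.08*np.array([c,q,0]);d=st-s["tcp_pos"];d[2]=0;print(st,totool(d))
E
```

```text
[-1.1256  0.329  -6.1252] [ 0.5414 -0.2179  0.2732] [-0.5741  0.4263  1.4889  0.0001  1.2278 -0.4351]
[0.4588 0.1953 0.    ] [ 39.7782 -13.9041   0.0424]
```

Request:
drive_tool(increments=[[230, 0.8, -0.3, 0, 0, 0, -0.006], [230, 2.4, -0.8, 0, 0, 0, -0.018], [230, 4.8, -1.7, 0, 0, 0, -0.037], [230, 7.2, -2.5, 0, 0, 0, -0.055], [230, 10, -3.5, 0, 0, 0, -0.077], [230, 12.8, -4.5, 0, 0, 0, -0.098], [230, 15.5, -5.4, 0, 0, 0, -0.12], [230, 18.3, -6.4, 0, 0, 0, -0.141], [230, 21.5, -7.5, 0, 0, 0, -0.166], [230, 24.3, -8.5, 0, 0, 0, -0.187], [230, 27.1, -9.5, 0, 0, 0, -0.209], [230, 29.8, -10.4, 0, 0, 0, -0.23], [230, 32.6, -11.4, 0, 0, 0, -0.252], [230, 35, -12.2, 0, 0, 0, -0.27], [230, 37, -12.9, 0, 0, 0, -0.285], [230, 38.6, -13.5, 0, 0, 0, -0.298], [230, 39.4, -13.8, 0, 0, 0, -0.304], [230, 39.8, -13.9, 0, 0, 0, -0.307], [230, 39.8, -13.9, 0, 0, 0, -0.307], [230, 39.8, -13.9, 0, 0, 0, -0.307]])

```text
t: 9.95
tcp_pos: [0.4593, 0.1948, 0.2738]
tool_rot: [0.645, 0.764, -0.0, 0.0]
force: [0.4, 0.6, -5.2]
finger_gap: 0.162
```

```bash
python3 - <<'E'
from h import *
s=manip.sense();print(s["t"],s["force"],s["tcp_pos"],R.from_quat(s["tool_rot"]).as_matrix()[:,1])
a=manip.snapshot("side")[:,:,::-1];b=manip.snapshot("top")[:,:,::-1]
cv2.imwrite("pics/m6.png",np.vstack([crop(a,220,225,160,75,5)[:375],crop(b,200,170,160,45,5)]))
print(proj("side",s["tcp_pos"]),proj("top",s["tcp_pos"]))
E
```

```text
9.95 [ 0.4461  0.6426 -5.2083] [0.4593 0.1948 0.2738] [0.986  0.1669 0.0001]
[331.3439 289.9723] [241.1639 262.6409]
```

View pics/m6.png

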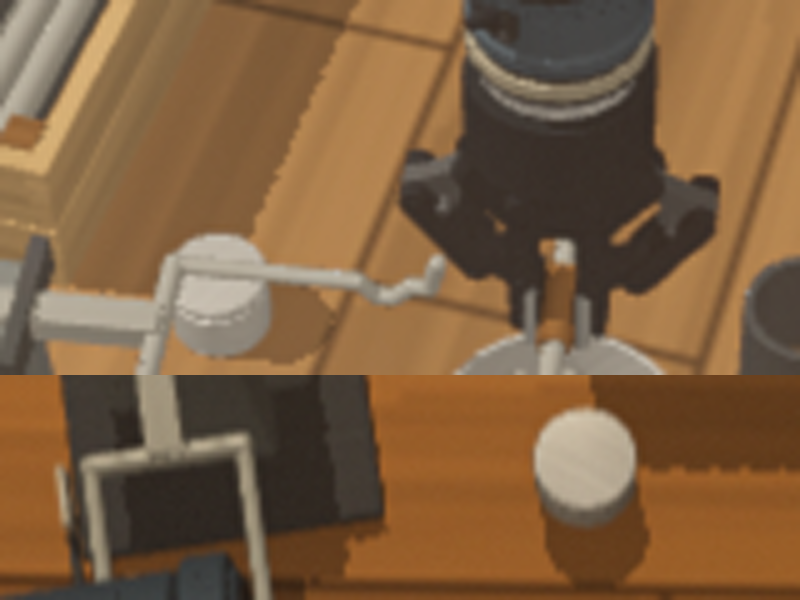

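The prongs are in line ahead. The far prong's dip is at crop (385,298), and the bar is well above its end. Moving forward over the dips.

Request:
drive_tool(increments=[[230, 0, 0.2, 0, 0, 0, 0], [230, 0, 0.7, 0, 0, 0, 0], [230, 0, 1.4, 0, 0, 0, 0], [230, 0, 2.1, 0, 0, 0, 0], [230, 0, 2.8, 0, 0, 0, 0], [230, 0, 3.5, 0, 0, 0, 0], [230, 0, 4.2, 0, 0, 0, 0], [230, 0, 4.9, 0, 0, 0, 0], [230, 0, 5.6, 0, 0, 0, 0], [230, 0, 6.3, 0, 0, 0, 0], [230, 0, 7, 0, 0, 0, 0], [230, 0, 7.5, 0, 0, 0, 0], [230, 0, 7.8, 0, 0, 0, 0], [230, 0, 8, 0, 0, 0, 0], [230, 0, 8, 0, 0, 0, 0], [230, 0, 8, 0, 0, 0, 0], [230, 0, 8, 0, 0, 0, 0], [230, 0, 8, 0, 0, 0, 0]])

```text
t: 11.85
tcp_pos: [0.5377, 0.2086, 0.2738]
tool_rot: [0.645, 0.764, -0.0, -0.0]
force: [-0.4, -0.1, -5.3]
finger_gap: 0.161
```

```bash
python3 - <<'E'
from h import *
s=manip.sense();print(s["t"],s["force"],s["tcp_pos"],R.from_quat(s["tool_rot"]).as_matrix()[:,1])
a=manip.snapshot("side")[:,:,::-1].copy()
cv2.imwrite("pics/m7.png",crop(a,240,245,90,75,8))
p=s["tcp_pos"]+[0,0,.0165];u=R.from_quat(s["tool_rot"]).as_matrix()
for k in(-.055,-.034,.034,.055):print(k,(proj("side",p+k*u[:,0])-[240,245])*8,(proj("side",p+k*u[:,0]+[0,0,-.044])-[240,245])*8)
E
```

```text
11.85 [-0.4332 -0.0633 -5.2939] [0.5377 0.2086 0.2738] [ 0.9859  0.1673 -0.0005]
-0.055 [461.6835 134.4057] [468.7476 234.2489]
-0.034 [449.7572 194.9382] [457.1991 294.2377]
0.034 [409.3788 399.8804] [418.145  497.1038]
0.055 [396.3345 466.0868] [405.5435 562.5622]
```

View pics/m7.png

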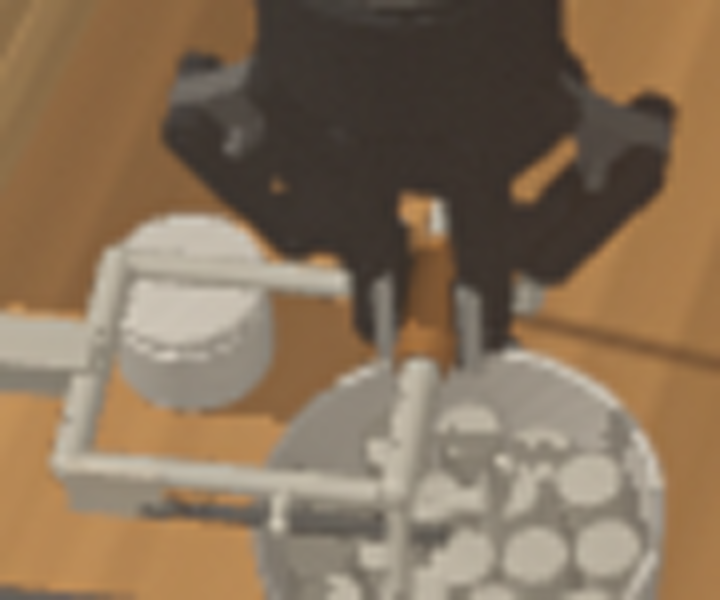

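The bar is directly above the dips: predicted home points (457,294) and (418,497), measured dips about (454,295) and (415,494). Lowering in stages while watching the force.

Request:
drive_tool(increments=[[230, 0, 0, 0.4, 0, 0, 0], [230, 0, 0, 0.9, 0, 0, 0], [230, 0, 0, 1.4, 0, 0, 0], [230, 0, 0, 1.9, 0, 0, 0], [230, 0, 0, 2.3, 0, 0, 0], [230, 0, 0, 2.6, 0, 0, 0], [230, 0, 0, 2.8, 0, 0, 0], [230, 0, 0, 3.0, 0, 0, 0], [230, 0, 0, 3.1, 0, 0, 0], [230, 0, 0, 3.2, 0, 0, 0], [230, 0, 0, 3.3, 0, 0, 0], [230, 0, 0, 3.4, 0, 0, 0], [230, 0, 0, 3.4, 0, 0, 0], [230, 0, 0, 3.4, 0, 0, 0]])

```text
t: 13.3
tcp_pos: [0.5381, 0.2087, 0.2399]
tool_rot: [0.645, 0.764, 0.0, 0.0]
force: [-0.0, 0.0, -5.7]
finger_gap: 0.161
```

Request:
drive_tool(increments=[[230, 0, 0, 0.1, 0, 0, 0], [230, 0, 0, 0.2, 0, 0, 0], [230, 0, 0, 0.3, 0, 0, 0], [230, 0, 0, 0.4, 0, 0, 0], [230, 0, 0, 0.5, 0, 0, 0], [230, 0, 0, 0.5, 0, 0, 0], [230, 0, 0, 0.5, 0, 0, 0]])

```text
t: 14.0
tcp_pos: [0.5381, 0.2087, 0.2348]
tool_rot: [0.645, 0.764, 0.0, -0.0]
force: [1.3, 0.0, -4.9]
finger_gap: 0.161
```

Request:
drive_tool(increments=[[230, 0, 0, 0.1, 0, 0, 0], [230, 0, 0, 0.2, 0, 0, 0], [230, 0, 0, 0.2, 0, 0, 0], [230, 0, 0, 0.2, 0, 0, 0]])

```text
t: 14.4
tcp_pos: [0.5383, 0.2087, 0.233]
tool_rot: [0.645, 0.764, 0.0, 0.0]
force: [1.1, -0.0, -4.8]
finger_gap: 0.165
```

Request:
drive_tool(increments=[[230, 0, 0.1, 0.05, 0, 0, 0], [230, 0, 0.1, 0.1, 0, 0, 0], [230, 0, 0.15, 0.2, 0, 0, 0], [230, 0, 0.15, 0.2, 0, 0, 0], [230, 0, 0.15, 0.2, 0, 0, 0]])

```text
t: 14.9
tcp_pos: [0.539, 0.2088, 0.2308]
tool_rot: [0.645, 0.764, -0.0, -0.0]
force: [-2.1, -0.2, -2.5]
finger_gap: 0.163
```

Request:
drive_tool(increments=[[230, 0, -0.07, 0, 0, 0, 0], [230, 0, -0.07, 0.1, 0, 0, 0], [230, 0, -0.07, 0.1, 0, 0, 0], [230, 0, -0.07, 0.1, 0, 0, 0]])

```text
t: 15.3
tcp_pos: [0.539, 0.2088, 0.23]
tool_rot: [0.645, 0.764, 0.0, 0.0]
force: [-1.4, -0.7, -0.7]
finger_gap: 0.166
```

```bash
python3 - <<'E'
from h import *
s=manip.sense();print(s["t"],s["force"],s["tcp_pos"])
a=manip.snapshot("side")[:,:,::-1].copy()
cv2.imwrite("pics/m8.png",crop(a,240,255,90,75,8))
E
```

```text
15.3 [-1.4394 -0.738  -0.6831] [0.539  0.2088 0.23  ]
```

View pics/m8.png

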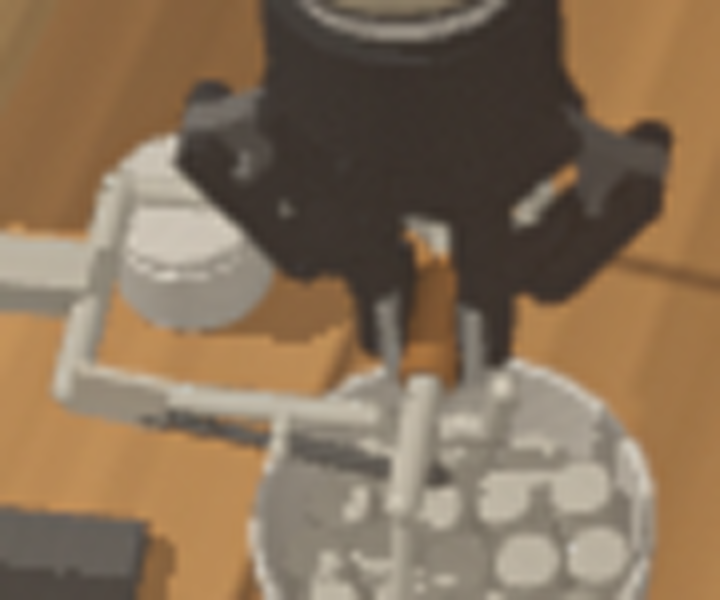

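The flag arm now slopes from (145,415) to (440,480), clearly tilted compared with before, and the bar lies in front of the upturned end. The tool's vertical load is near zero, so I'll release.

Request:
drive_tool(increments=[[215, 0, 0, 0, 0, 0, 0], [205, 0, 0, 0, 0, 0, 0], [195, 0, 0, 0, 0, 0, 0], [180, 0, 0, 0, 0, 0, 0], [160, 0, 0, 0, 0, 0, 0], [150, 0, 0, 0, 0, 0, 0], [150, 0, 0, 0, 0, 0, 0], [150, 0, 0, 0, 0, 0, 0]], force=20)

```text
t: 16.15
tcp_pos: [0.5389, 0.2088, 0.2298]
tool_rot: [0.645, 0.764, 0.0, 0.0]
force: [-0.5, 0.7, -0.7]
finger_gap: 0.415
```

Request:
drive_tool(increments=[[150, 0, 0, -0.3, 0, 0, 0], [150, 0, 0, -0.8, 0, 0, 0], [150, 0, 0, -1.5, 0, 0, 0], [150, 0, 0, -2.5, 0, 0, 0], [150, 0, 0, -3.5, 0, 0, 0], [150, 0, 0, -5, 0, 0, 0], [150, 0, 0, -7, 0, 0, 0], [150, 0, 0, -10, 0, 0, 0], [150, 0, 0, -13, 0, 0, 0], [150, 0, 0, -13, 0, 0, 0]])

```text
t: 17.15
tcp_pos: [0.5414, 0.2094, 0.3658]
tool_rot: [0.645, 0.764, 0.004, 0.004]
force: [0.0, -0.2, -0.5]
finger_gap: 0.412
```

```bash
python3 - <<'E'
from h import *
s=manip.sense();print(s["t"],s["force"],s["tcp_pos"],s["q"])
a=manip.snapshot("side")[:,:,::-1].copy()
cv2.imwrite("pics/m9.png",crop(a,235,245,110,110,5))
E
```

```text
17.15 [ 0.0097 -0.168  -0.4857] [0.5414 0.2094 0.3658] [0.1766 0.3363 1.3723 0.0001 1.4216 0.0084]
```

View pics/m9.png

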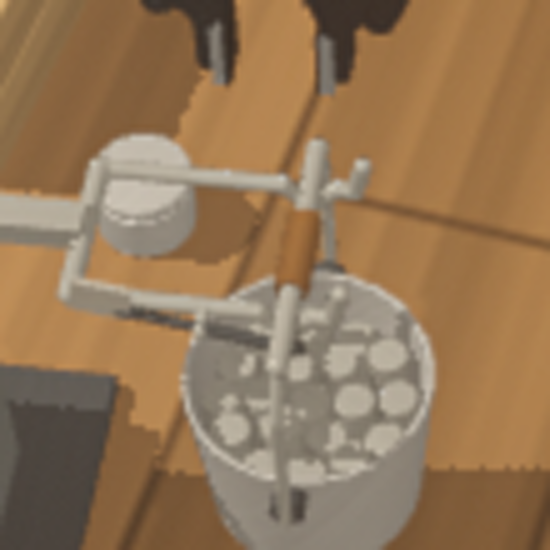

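The bail lies in both dips with the flag tilted, and the gripper is clear. I'll let it settle, check that nothing is still moving, and hand in.

Request:
drive_tool(increments=[[150, 0, 0, 0, 0, 0, 0], [150, 0, 0, 0, 0, 0, 0], [150, 0, 0, 0, 0, 0, 0], [150, 0, 0, 0, 0, 0, 0], [150, 0, 0, 0, 0, 0, 0], [150, 0, 0, 0, 0, 0, 0], [150, 0, 0, 0, 0, 0, 0], [150, 0, 0, 0, 0, 0, 0], [150, 0, 0, 0, 0, 0, 0], [150, 0, 0, 0, 0, 0, 0], [150, 0, 0, 0, 0, 0, 0], [150, 0, 0, 0, 0, 0, 0]])

```text
t: 18.4
tcp_pos: [0.5389, 0.2088, 0.3598]
tool_rot: [0.645, 0.764, 0.0, 0.0]
force: [-0.2, 0.2, -0.2]
finger_gap: 0.413
```

```bash
python3 - <<'E'
from h import *
a=manip.snapshot("side")[:,:,::-1].copy();b=crop(a,235,245,110,110,5);o=cv2.imread("pics/m9.png")
d=cv2.absdiff(b,o)[150:].max(2);print("change px frac",(d>40).mean(),manip.sense()["t"])
print(manip.sign_off())
E
```

```text
change px frac 0.0 18.45
the job is handed in; nothing more can be done
None
```

The pail is hanging on the weighing stand's hook, and I handed the job in at 18.45 s. I swung the bail upright by its roller while the pail stood on the bench. I then lifted the pail (about 5–6 N at the wrist), carried it round to the front of the hook, lowered it into the dips and let go.

- **Seating:** the last side picture shows the bar in both prongs' dips, with the flag arm clearly tilted. I judged the tilt by eye and did not measure the angle.
- **Stillness:** a picture taken about a second after the gripper pulled clear showed no change, so nothing was swinging. The gripper was about 13 cm above the hook and touching nothing.
- **Hook load:** the readings at the end of each lowering step stayed under about 6 N downward and 2.1 N lengthwise, against the 15 N limit. Peaks between readings were not recorded. During lowering, the bar touched first one flank of the dips, then the other, with forces of 1–2 N.
- **Other objects:** I kept the path clear of them and saw none move, but I did not compare them before and after.

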